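# Refit the guide rod of the fruit wedger

### The job

The café's fruit wedger has been washed and is being put back together: take the loose steel guide rod out of the wooden utensil block, pass its tapered foot down through the open bushing at the free end of the pusher head, swing the head round with the rod until it is over the open bushing of the base, and run the rod on down through that one too, without forcing it. Stop when its top is level with the top of the rod that is already fitted, and finish still holding it there in the gripper, because nothing else keeps it up until the set screw is tightened. Leave the fruit bowl, mug, sugar jar and spoon where they are.

Things in the scene. Friction and masses are not known exactly. Their poses are not given: they have to be found in the camera images.
- rod: the loose guide rod: plain round stainless rod, 14 mm diameter, 200 mm long, about 0.24 kg, bevelled to 7 mm across over the lowest 6 mm. It starts standing upright, foot down, in a close round hole of the wooden block, 42 mm of it below the block's top. Origin at the centre of its foot; z runs up the rod to its top
- rod_foot (a point): centre of the rod's lower (tapered) end
- rod_top (a point): centre of the rod's upper end, 200 mm above the foot
- block: fixed wooden utensil block, 85 (x) x 170 (y) x 55 mm high; origin at the centre of its underside. The rod stands at its +y end, on the middle line, 45 mm from the centre; a small whisk and a bar spoon, up to 165 mm high above the counter, stand at its -y end, 97 mm or more from the rod, so a grasp closing along the block's x has free room
- wedger: fixed fruit wedger: cast aluminium blade ring, 104 mm across, on four short legs; origin on the counter under the centre of the ring, z up. The fitted guide rod stands at y = +70 mm and reaches up to 266 mm above the counter; the open base bushing is at y = -70 mm. The space under the base bushing is free; the legs stay more than 25 mm clear of it
- base_bush (a point): centre of the mouth (upper rim) of the open base bushing, 108 mm above the counter: vertical bore 18 mm diameter, right through, outer diameter 30 mm, 30 mm long (underside 78 mm above the counter)
- head (a joint): swing of the pusher head about the fitted rod (rad): 0 = its free end is exactly over the base bushing, positive = swung towards the wedger's -x side, negative = towards its +x side. Turns freely with slight friction (0.4 N at the free end) and stays where it is left. A spring holds the head up against a stop collar; only a push of more than about 15 N moves it down
- head_bush (a point): centre of the mouth (upper rim) of the open bushing at the head's free end, 140 mm from the fitted rod's axis and 176 mm above the counter: vertical bore 18 mm diameter, right through, outer diameter 30 mm, 28 mm long (underside 148 mm above the counter, 40 mm above the base bushing's mouth)
- fixed_rod_top (a point): centre of the top end of the guide rod already fitted, 266 mm above the counter, same 14 mm diameter; the head swings about its axis
- fruit_bowl: bystander: white bowl of lemons, 168 mm across, about 105 mm high; origin under its centre
- mug: bystander: white mug, 80 mm across, 92 mm high; origin under its centre
- sugar_jar: bystander: glass jar with steel lid, 72 mm across, 115 mm high; origin under its centre
- spoon: bystander: steel spoon lying on the counter, 170 mm long
- head_knob (a point): top centre of the pusher head's black palm knob, 42 mm wide, 203 mm above the counter, midway between the fitted rod and the head's open bushing. The head is a cast aluminium bar 170 mm long across the fitted rod, its bar's top 169 mm above the counter

How it is judged (in metres and radians):
On the way:
1. the rod's foot has gone down into the pusher head's open bushing and is still above the base bushing (z of rod_foot in the frame of head_bush below -0.005 m and horizontal distance between rod_foot and head_bush below 0.005 m and z of rod_foot in the frame of base_bush above 0 m).
At the end, for the whole second after the job is handed in: Rod upright (3.4 degrees) through both bushings: its foot within 5 mm and the head's bushing within 8 mm of the base bushing's axis; its top within 8 mm of the height of the fitted rod's top, so it hangs clear of the counter; at rest, still gripped by the fingers (over 2 N) (horizontal distance between rod_foot and base_bush below 0.005 m and horizontal distance between head_bush and base_bush below 0.008 m and angle between rod's own z axis and vertical below 0.06 rad and z of rod_top in the frame of fixed_rod_top between -0.008 and 0.008 m and contact force between the fingers and rod above 2 N and linear speed of rod below 0.02 m/s); the arm keeps its last pose, push and grip.
It fails at once if the rod is forced against the wedger (over 40 N) (contact force between rod and wedger above 40 N).
It fails at once if the fruit bowl is moved (over 30 mm) (distance of fruit_bowl from where it was at the start of the episode above 0.03 m).
It fails at once if the mug is moved (over 30 mm) (distance of mug from where it was at the start of the episode above 0.03 m).
It fails at once if the sugar jar is moved (over 30 mm) (distance of sugar_jar from where it was at the start of the episode above 0.03 m).
It fails at once if the spoon is moved (over 30 mm) (distance of spoon from where it was at the start of the episode above 0.03 m).
It also fails if it takes over 54 s, if anything falls off the work surface, if the arm or the gripper's body presses on something with over 40 N, if the wrist force passes 120 N, or if a joint passes its speed limit or range.

### The arm

A 6-joint arm with a two-finger parallel gripper is mounted at the origin on the work surface. World frame = base frame: x ahead of the robot, y to its left, z up, the work surface at z = 0. Lengths are in mm, angles in rad, forces in N, time in s.
With the tool pointing down it reaches from about 300 to 775 mm from the base axis. Payload 14.6 kg.
Tool frame: the origin (TCP) lies on the front face of the gripper's body, between the roots of the fingers; the fingertips stand 97 mm ahead of it and the grasp point (between the pads) lies 78 mm ahead of it; z points along the fingers, y is the direction in which the jaws open and shut (so a half turn about z gives the same grasp; the last joint's range is limited). The gripper opens to 94 mm and grips with 3 to 60 N. Pads are 16 mm wide; open, the fingers measure 119 mm over their backs; the gripper's body (75 mm by 177 mm) begins 78 mm behind the grasp point.
Start: joints at [-1.417, 0.3, 1.521, -0, 1.321, -0.067], TCP at [120.449, -536.639, 302.646] pointing down, gripper open.
Joint ranges: [-3.03, 3.03], [-0.79, 2.21], [0.23, 2.52], [-1.04, 4.18], [0, 3.07], [-2.55, 2.55]. Speed limits (rad/s): [2.22, 2.22, 2.57, 3.14, 3.14, 3.14].

### API

Orientations are given as [roll, pitch, yaw] about the fixed x, y, z axes, in that order (R = Rz(yaw) Ry(pitch) Rx(roll)).
In Python, from cell import manip, eyes, finder gives the robot as it stands.
- The arm moves only by the tool drive_tool, never from a script. Its argument "rows" is a list of rows, each an object with "offset": the shift along the tool's x, y, z in mm, a list of three; "spin": the turn about the tool's z in degrees; "jaw": the finger opening in mm, from 0 to 94. In form: [{"offset": [dx, dy, dz], "spin": spin, "jaw": jaw}, ...]. A call has 1 to 20 rows; each row shifts and turns the commanded pose from where the row before left it, along the tool's axes as they then stand; what a row does not reach is not made up. A row lasts 1/10 s, in which the tool goes at most 50 mm and 8.59 degrees, less where a joint would pass 70% of its speed; a pose out of reach is approached as far as the arm can. A call is refused whole if a number of a shift passes 50 or a number of a turn 8.59, either way. A call with a gripper value outside its range is refused whole. The fingers move at their own pace and stop on an object; "force" is the grip in N (left out, the last holds). Time passes only in rows, so rows that do not move let the fingers close. It gives the time, the measured TCP pose, the force and the opening at its end, in the units of the state.
- manip.read_state(): the state, without advancing time (a new reading comes with each control period).
- eyes.camera(name): name is "scene" or "side" or "wrist"; returns a dict with "color" (384x512x3 uint8, blue, green, red), "depth" (384x512 float32, mm along the optical axis (not along the pixel's ray), 0 where there is no reading), "vfov" (degrees; the focal length in pixels is half the picture's height over the tangent of half this angle, whatever the lens; pixels are square), "cx", "cy" (the principal point, pixels), "rvec" (rotation vector, rad) and "tvec" (3), from world to camera coordinates, as OpenCV has them. Camera axes: x right, y down, z forward; pixel columns grow to the right and rows downward; lengths in mm; the calibration is good to about 2 mm. A picture is of the moment at which its call begins.
- manip.sign_off(): hands the job in, once; it reports no verdict.
Trained networks look in the newest picture that a camera, given by its name, has taken for a name from the list of things; names that differ only in an ending like _2 or _b are one class to them, and where a whole thing is asked for, a point or a joint stands for the part that bears it (a point fixed in the world has none). Each returns a list of dicts, best first, with "p" (0 to 1); they miss things now and then, are a little off and sometimes report something else, mostly with a low value. They report only what shows in the picture. A call takes as long as a camera call.
- finder.find_in(camera, target): "uv" ([column, row] in pixels, amid what is visible of it).
The state is a dict: "clock": time; "joints": joint angles; "qd": joint speeds; "effort": joint torques, N m; "eef_pos": TCP position; "eef_rot": TCP orientation; "wrist_force": force on the tool from outside, world axes, zero at the start; "moment": the same for the moment, N m; "finger_gap": finger opening in mm.
Only numpy, scipy, OpenCV 4.12 (cv2) and the standard library are available. Lean on these libraries where they do the work, as an engineer would, in place of code of your own. Each camera call takes 0.05 s, during which the arm holds its last target. There are 200 camera calls.

## Working session

There is one attempt and no reset: what is moved stays moved. The work goes in short steps, Python scripts to look and compute and a tool call to move; the robot and the scene stay as the last step left them, time stands still between calls to the robot, and variables do not carry over. Pictures are saved under pics/ and viewed, about 8 in all and at most 12, crops included, and the job is handed in when it is done.

Besides the shell and the picture viewer there is one more tool, called after "Call:" as name([rows], argument=value, ...), one row to a line, values as JSON. drive_tool: Moves the arm, as the interface text tells. Its arguments: {"type":"object","properties":{"rows":{"type":"array","items":{"type":"object","properties":{"offset":{"type":"array","items":{"type":"number"}},"spin":{"type":"number"},"jaw":{"type":"number"}}}},"force":{"type":"number"}},"required":["rows"]}

```bash
mkdir -p pics; ls; cat > h.py <<'E'
import numpy as np, cv2
from cell import manip, eyes, finder
def cam(n,save=None):
    c=eyes.camera(n); c['f']=c['color'].shape[0]/2/np.tan(np.radians(c['vfov'])/2)
    c['R']=cv2.Rodrigues(np.array(c['rvec'],float))[0]; c['t']=np.array(c['tvec'],float).ravel()
    if save: cv2.imwrite('pics/'+save,c['color'])
    return c
def ray(c,u,v):
    d=c['R'].T@np.array([(u-c['cx'])/c['f'],(v-c['cy'])/c['f'],1]); return -c['R'].T@c['t'],d
def onz(c,u,v,z):
    o,d=ray(c,u,v); return o+d*(z-o[2])/d[2]
def proj(c,p):
    q=c['R']@np.array(p,float)+c['t']; return np.array([c['f']*q[0]/q[2]+c['cx'],c['f']*q[1]/q[2]+c['cy']])
def cloud(c):
    v,u=np.mgrid[:384,:512]; z=c['depth']
    P=np.stack([(u-c['cx'])/c['f']*z,(v-c['cy'])/c['f']*z,z],-1)
    W=(P-c['t'])@c['R']; W[z<=0]=np.nan; return W
E
python3 - <<'E'
from h import *
ims=[]
s=manip.read_state(); print(s['eef_pos'],s['eef_rot'],s['wrist_force'])
for n in ['scene','side','wrist']:
    c=cam(n); ims.append(c['color']); W=cloud(c)
    print(n,-c['R'].T@c['t'],c['f'])
    for t in ['rod','rod_top','block','head_bush','base_bush','fixed_rod_top','head_knob','wedger','fruit_bowl','mug','sugar_jar','spoon']:
        r=finder.find_in(n,t)[:2]
        for x in r:
            u,v=x['uv']; print(t,np.round([u,v]),round(x['p'],2),np.round(W[int(min(v,383)),int(min(u,511))]))
cv2.imwrite('pics/a.png',cv2.resize(np.hstack(ims[:2]),(800,300)))
cv2.imwrite('pics/scene.png',cv2.resize(ims[0],(800,600)))
cv2.imwrite('pics/side.png',cv2.resize(ims[1],(800,600)))
E
```

```text
pics
[ 120.4179358  -536.48993211  302.06838178] [-3.14037467e+00 -6.89858875e-05  2.20760794e-01] [-0.56677758  0.11485576 -0.06515081]
scene [1021.79890242  473.13934717  906.58829428] 431.8673585618809
rod [355. 266.] 0.8 [572. 261. 149.]
rod_top [357. 266.] 0.89 [572. 265. 154.]
block [337. 278.] 0.83 [571. 228.  52.]
head_bush [250. 169.] 0.57 [567. -66. 175.]
base_bush [255. 180.] 0.91 [570. -45. 156.]
base_bush [356. 264.] 0.32 [573. 263. 156.]
fixed_rod_top [257. 178.] 0.89 [561. -45. 159.]
head_knob [251. 169.] 0.68 [564. -62. 176.]
wedger [260. 182.] 0.79 [562. -37. 149.]
fruit_bowl [355. 265.] 0.71 [572. 259. 146.]
mug [314. 338.] 0.98 [688. 274.   1.]
sugar_jar [144. 165.] 0.81 [ 711. -327.   97.]
sugar_jar [196. 266.] 0.54 [795.  10.  90.]
spoon [325. 190.] 0.67 [364.  14.  13.]
side [377.58021837 677.42097505 930.10002125] 378.68319152079613
rod [221. 287.] 0.67 [569. 269. 161.]
rod [330. 260.] 0.26 [339.  12.  10.]
rod_top [221. 285.] 0.81 [569. 267. 162.]
rod_top [192. 208.] 0.15 [762.  13.  92.]
block [237. 298.] 0.88 [548. 230.  55.]
block [267. 201.] 0.17 [537.  -3. 181.]
head_bush [262. 188.] 0.69 [566. -55. 172.]
base_bush [272. 201.] 0.67 [522.  -0. 185.]
base_bush [193. 206.] 0.31 [758.   7.  93.]
fixed_rod_top [269. 202.] 0.59 [533.   2. 183.]
head_knob [263. 186.] 0.74 [566. -67. 169.]
wedger [272. 201.] 0.84 [522.  -1. 188.]
wedger [263. 187.] 0.66 [563. -56. 172.]
fruit_bowl [192. 204.] 0.67 [763.   1.  98.]
mug [172. 296.] 0.62 [724. 255.   7.]
spoon [318. 253.] 0.61 [373.  -8.  -2.]
wrist [ 202.67022364 -516.54283296  384.60306147] 287.52395967354875
```

View pics/scene.png

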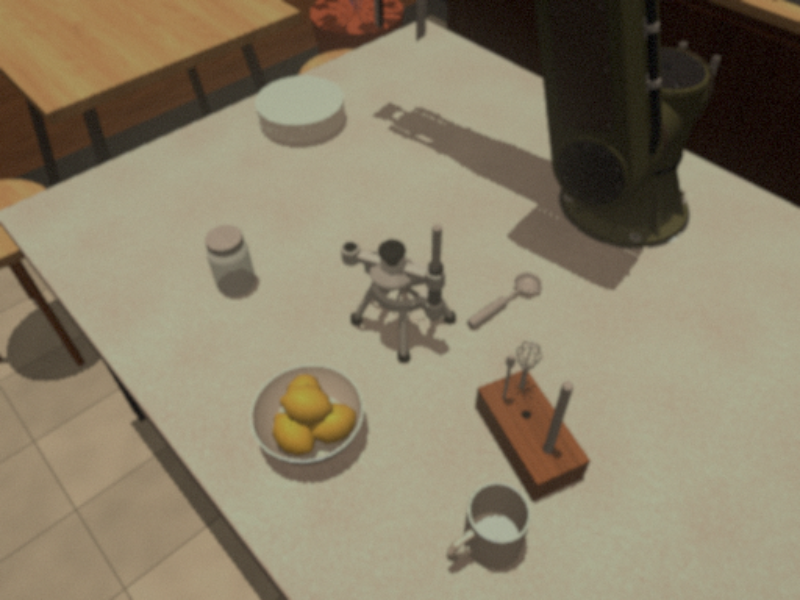

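View pics/side.png

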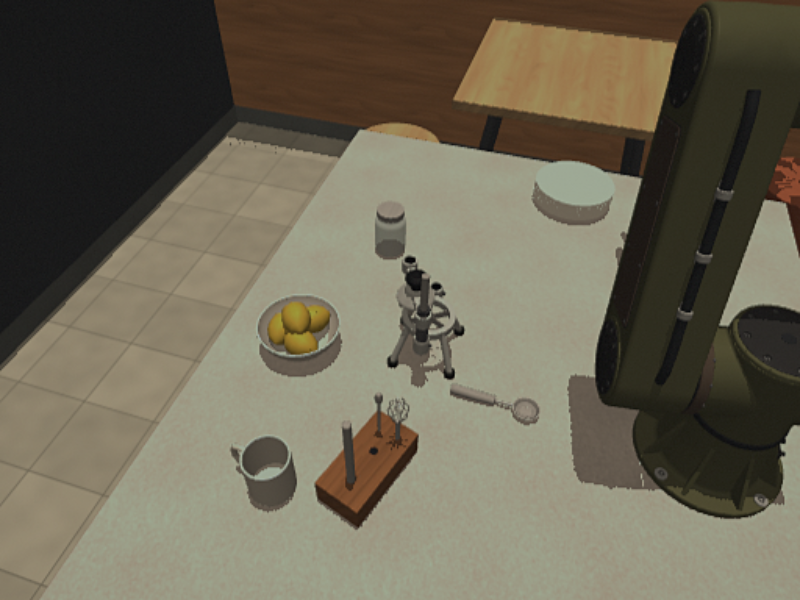

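```bash
python3 - <<'E'
from h import *
a=cam('scene');b=cam('side')
cv2.imwrite('pics/crop.png',np.hstack([cv2.resize(a['color'][130:290,205:385],(400,356),interpolation=cv2.INTER_CUBIC),cv2.resize(b['color'][150:330,190:310],(237,356),interpolation=cv2.INTER_CUBIC)]))
for n,z,p,q in [('rodtop',213,(362,247),(221.5,272)),('rodblock',55,(355,290),(225,311)),('fixed',266,(279,146),(272,177)),('headb',176,(224,158),(262.5,166.5)),('baseb',108,None,(279,184)),('knob',203,(251,156),(266.5,175.5))]:
    print(n,*[np.round(onz(c,*x,z)) for c,x in((a,p),(b,q)) if x])
W=cloud(a);m=(abs(W[...,2]-55)<4)&(W[...,0]>450)&(W[...,0]<680)&(W[...,1]>100)&(W[...,1]<330)
hsv=cv2.cvtColor(a['color'],cv2.COLOR_BGR2HSV);m&=hsv[...,1]>120
print('block',cv2.minAreaRect(W[m][:,:2].astype(np.float32)),cv2.boxPoints(cv2.minAreaRect(W[m][:,:2].astype(np.float32))))
E
```

```text
rodtop [570. 263. 213.] [567. 264. 213.]
rodblock [566. 275.  55.] [562. 274.  55.]
fixed [530.  -6. 266.] [528.  -7. 266.]
headb [ 587. -133.  176.] [ 587. -134.  176.]
baseb [ 535. -146.  108.]
knob [553. -73. 203.] [558. -73. 203.]
block ((553.4180908203125, 221.32415771484375), (169.69879150390625, 85.93230438232422), 71.577880859375) [[485.8401  154.40091]
 [567.36865 127.24499]
 [620.9961  288.2474 ]
 [539.4675  315.40332]]
```

View pics/crop.png

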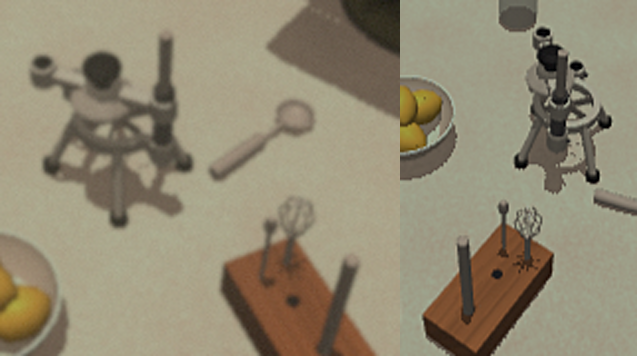

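Call:
drive_tool([
  {"offset": [0, 0, -6], "spin": -8.43, "jaw": 94},
  {"offset": [0, 0, -6], "spin": -8.43, "jaw": 94},
  {"offset": [0, 0, -6], "spin": -8.43, "jaw": 94},
  {"offset": [0, 0, -6], "spin": -8.43, "jaw": 94},
  {"offset": [0, 0, -6], "spin": -8.43, "jaw": 94},
  {"offset": [0, 0, -6], "spin": -8.43, "jaw": 94},
  {"offset": [0, 0, -6], "spin": -8.43, "jaw": 94},
  {"offset": [40, 8, 0], "spin": 0, "jaw": 94},
  {"offset": [45, 8.6, 0], "spin": 0, "jaw": 94},
  {"offset": [45, 8.6, 0], "spin": 0, "jaw": 94},
  {"offset": [45, 8.6, 0], "spin": 0, "jaw": 94},
  {"offset": [45, 8.6, 0], "spin": 0, "jaw": 94},
  {"offset": [45, 8.6, 0], "spin": 0, "jaw": 94},
  {"offset": [45, 8.6, 0], "spin": 0, "jaw": 94},
  {"offset": [45, 8.6, 0], "spin": 0, "jaw": 94},
  {"offset": [45, 8.6, 0], "spin": 0, "jaw": 94},
])

```text
clock: 3.65
eef_pos: [319.6, -179.4, 344.9]
eef_rot: [3.141, 0.0, 1.25]
wrist_force: [-0.2, -0.2, -0.3]
finger_gap: 94.1
```

Call:
drive_tool([
  {"offset": [45, 8.6, 0], "spin": 0, "jaw": 94},
  {"offset": [45, 8.6, 0], "spin": 0, "jaw": 94},
  {"offset": [45, 8.6, 0], "spin": 0, "jaw": 94},
  {"offset": [45, 8.6, 0], "spin": 0, "jaw": 94},
  {"offset": [45, 8.6, 0], "spin": 0, "jaw": 94},
  {"offset": [45, 8.6, 0], "spin": 0, "jaw": 94},
  {"offset": [45, 8.6, 0], "spin": 0, "jaw": 94},
  {"offset": [45, 8.6, 0], "spin": 0, "jaw": 94},
  {"offset": [45, 8.6, 0], "spin": 0, "jaw": 94},
  {"offset": [0, 0, 0], "spin": 0, "jaw": 94},
  {"offset": [0, 0, 0], "spin": 0, "jaw": 94},
])

```text
clock: 4.75
eef_pos: [520.1, 179.4, 344.0]
eef_rot: [-3.141, 0.001, 1.252]
wrist_force: [-0.1, -0.6, 0.0]
finger_gap: 94.0
```

```bash
python3 - <<'E'
from h import *
s=manip.read_state(); print(s['clock'],s['eef_pos'],s['eef_rot'],s['wrist_force'],s['joints'])
c=cam('wrist','w1.png'); print(-c['R'].T@c['t'],c['R'][2])
for p in [(568,264,213),(568,264,55),(*s['eef_pos'][:2],213)]: print(proj(c,p))
for t in ['rod_top','rod']: print(t,finder.find_in('wrist',t)[:2])
E
```

```text
4.75 [520.07411894 179.44677473 343.99589903] [-3.14065782e+00  7.46470009e-04  1.25208980e+00] [-0.07514775 -0.59280769  0.0250707 ] [ 2.65708708e-01  2.72225151e-01  1.46012355e+00 -1.08214166e-04
  1.41043547e+00  5.84432930e-01]
[546.39267053 261.33794388 425.91225295] [-0.09149246 -0.27423328 -0.95730102]
[286.19161321  89.78199184]
[274.11009038  95.74379391]
[258.86106162 216.63833501]
rod_top [{'uv': [275.5, 96.4], 'p': 0.89}]
rod [{'uv': [277.0, 95.9], 'p': 0.65}, {'uv': [271.5, 128.7], 'p': 0.33}]
```

View pics/w1.png

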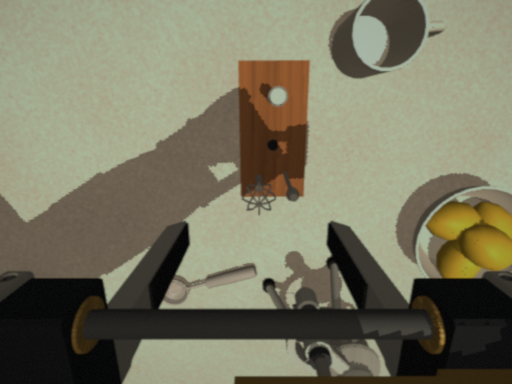

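```bash
python3 - <<'E'
from h import *
c=cam('wrist');W=cloud(c)
for uv in [(277,96),(278,96)]: print(onz(c,*uv,213),W[uv[1],uv[0]])
m=(W[...,2]>205)&(W[...,2]<222)&(W[...,1]>240)&(W[...,1]<290); v,u=np.nonzero(m); print(m.sum(),u.mean(),v.mean(),W[m].mean(0), onz(c,u.mean(),v.mean(),213))
s=manip.read_state(); d=onz(c,u.mean(),v.mean(),213)[:2]-s['eef_pos'][:2]; y=s['eef_rot'][2]
print(d@[np.cos(y),np.sin(y)],d@[np.sin(y),-np.cos(y)])
E
```

```text
[560.91005906 260.63364927 213.        ] [560.89937743 260.63307399 213.15564746]
[561.58114307 260.41039432 213.        ] [561.55697489 260.40950096 213.336776  ]
322 276.37577639751555 93.95341614906832 [560.93169542 262.07339342 212.41881942] [560.90019573 262.08370523 213.        ]
92.73304802871792 12.37278187202341
```

Call:
drive_tool([
  {"offset": [31, 4, 0], "spin": 0, "jaw": 94},
  {"offset": [31, 4, 0], "spin": 0, "jaw": 94},
  {"offset": [31, 4.5, 0], "spin": 0, "jaw": 94},
  {"offset": [0, 0, 15], "spin": 0, "jaw": 94},
  {"offset": [0, 0, 15], "spin": 0, "jaw": 94},
  {"offset": [0, 0, 15], "spin": 0, "jaw": 94},
  {"offset": [0, 0, 0], "spin": 0, "jaw": 94},
  {"offset": [0, 0, 0], "spin": 0, "jaw": 94},
])

```text
clock: 5.75
eef_pos: [561.3, 262.7, 300.5]
eef_rot: [3.141, -0.0, 1.25]
wrist_force: [0.2, 0.8, -0.0]
finger_gap: 93.8
```

```bash
python3 - <<'E'
from h import *
s=manip.read_state(); print(s['clock'],s['eef_pos'],s['eef_rot'],s['wrist_force'])
c=cam('wrist','w2.png');W=cloud(c)
print(c['cx'],proj(c,[*s['eef_pos'][:2],213]),proj(c,[*s['eef_pos'][:2],s['eef_pos'][2]-90]))
m=(abs(W[...,2]-213)<5)&(np.hypot(W[...,0]-565,W[...,1]-263)<14); v,u=np.nonzero(m); print(m.sum(),u.mean(),v.mean(),onz(c,u.mean(),v.mean(),213))
d=onz(c,u.mean(),v.mean(),213)[:2]-s['eef_pos'][:2]; y=s['eef_rot'][2]
print(d@[np.cos(y),np.sin(y)],d@[np.sin(y),-np.cos(y)])
E
```

```text
5.75 [561.34139794 262.71346519 300.4991977 ] [ 3.14112054e+00 -3.61233207e-04  1.24990586e+00] [ 0.21616677  0.83242415 -0.01910922]
257.7531755090265 [258.86276114 241.94446969] [258.84710004 240.20131328]
361 258.9058171745152 240.52631578947367 [561.68764479 263.66980744 213.        ]
1.0167359970330259 0.026931120339411252
```

View pics/w2.png

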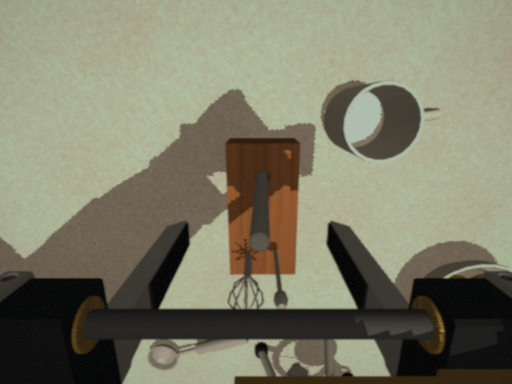

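Call:
drive_tool([
  {"offset": [1, 0.3, 15], "spin": 0, "jaw": 94},
  {"offset": [0, 0, 15], "spin": 0, "jaw": 94},
  {"offset": [0, 0, 14.5], "spin": 0, "jaw": 94},
  {"offset": [0, 0, 0], "spin": 0, "jaw": 60},
  {"offset": [0, 0, 0], "spin": 0, "jaw": 40},
  {"offset": [0, 0, 0], "spin": 0, "jaw": 22},
  {"offset": [0, 0, 0], "spin": 0, "jaw": 16},
  {"offset": [0, 0, 0], "spin": 0, "jaw": 8},
  {"offset": [0, 0, 0], "spin": 0, "jaw": 5},
  {"offset": [0, 0, 0], "spin": 0, "jaw": 5},
  {"offset": [0, 0, 0], "spin": 0, "jaw": 5},
  {"offset": [0, 0, 0], "spin": 0, "jaw": 5},
], force=30)

```text
clock: 7.0
eef_pos: [561.8, 264.2, 255.2]
eef_rot: [-3.142, 0.0, 1.251]
wrist_force: [-0.0, -0.2, 0.4]
finger_gap: 25.4
```

Call:
drive_tool([
  {"offset": [0, 0, 0], "spin": 0, "jaw": 5},
  {"offset": [0, 0, 0], "spin": 0, "jaw": 5},
  {"offset": [0, 0, 0], "spin": 0, "jaw": 5},
  {"offset": [0, 0, 0], "spin": 0, "jaw": 5},
])

```text
clock: 7.4
eef_pos: [562.7, 263.7, 255.2]
eef_rot: [3.139, -0.001, 1.25]
wrist_force: [6.9, -1.4, -4.0]
finger_gap: 14.3
```

Call:
drive_tool([
  {"offset": [0, 0.5, -2], "spin": 0, "jaw": 5},
  {"offset": [0, 0, -5], "spin": 0, "jaw": 5},
  {"offset": [0, 0, -10], "spin": 0, "jaw": 5},
  {"offset": [0, 0, 0], "spin": 0, "jaw": 5},
])

```text
clock: 7.8
eef_pos: [563.2, 263.7, 273.3]
eef_rot: [3.138, -0.001, 1.25]
wrist_force: [4.1, -1.8, 1.2]
finger_gap: 13.9
```

Call:
drive_tool([
  {"offset": [0, 0, -15], "spin": 0, "jaw": 5},
  {"offset": [0, 0, -25], "spin": 0, "jaw": 5},
  {"offset": [0, 0, -33], "spin": 0, "jaw": 5},
  {"offset": [0, 0, -33], "spin": 0, "jaw": 5},
  {"offset": [0, 0, -33], "spin": 0, "jaw": 5},
  {"offset": [0, 0, -28], "spin": 0, "jaw": 5},
  {"offset": [0, 0, 0], "spin": 0, "jaw": 5},
  {"offset": [0, 0, 0], "spin": 0, "jaw": 5},
])

```text
clock: 8.6
eef_pos: [562.3, 264.0, 438.0]
eef_rot: [-3.141, 0.001, 1.251]
wrist_force: [0.1, -0.5, -4.4]
finger_gap: 13.8
```

```bash
python3 - <<'E'
from h import *
s=manip.read_state(); print(s['clock'],s['eef_pos'],s['eef_rot'],s['wrist_force'],s['joints'])
ims=[]
for n in ['scene','side','wrist']:
    c=cam(n);ims.append(c['color']);e=s['eef_pos']
    print(n,proj(c,[e[0],e[1],e[2]-242]),proj(c,[e[0],e[1],e[2]-100]))
cv2.imwrite('pics/l.png',np.hstack([cv2.resize(ims[0][130:330,270:470],(390,390)),cv2.resize(ims[1][100:300,120:320],(390,390))]))
E
```

```text
8.6 [562.30801214 264.01836244 437.98232779] [-3.14078535e+00  6.48574271e-04  1.25072325e+00] [ 0.0830617  -0.46310764 -4.39506986] [3.80014162e-01 4.14772026e-01 1.06046149e+00 2.42264500e-05
 1.66739442e+00 7.00089823e-01]
scene [363.33990772 250.01280296] [377.88074685 203.65113352]
side [223.75051384 276.79317517] [220.65155332 237.77237087]
wrist [258.92557892 180.74073988] [259.21035797 233.92923138]
```

View pics/l.png

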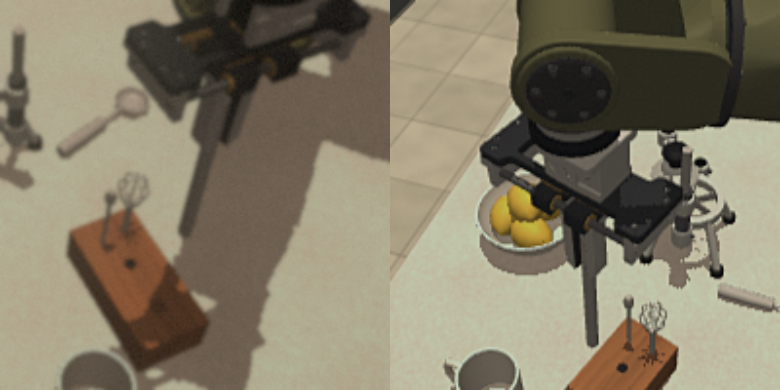

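Call:
drive_tool([
  {"offset": [-16, 11, 0], "spin": 0, "jaw": 5},
  {"offset": [-32, 22.5, 0], "spin": 0, "jaw": 5},
  {"offset": [-32, 22.5, 0], "spin": 0, "jaw": 5},
  {"offset": [-32, 22.5, 0], "spin": 0, "jaw": 5},
  {"offset": [-32, 22.5, 0], "spin": 0, "jaw": 5},
  {"offset": [-32, 22.5, 0], "spin": 0, "jaw": 5},
  {"offset": [-32, 22.5, 0], "spin": 0, "jaw": 5},
  {"offset": [-32, 10, 0], "spin": 0, "jaw": 5},
  {"offset": [-34, 5, 0], "spin": 0, "jaw": 5},
  {"offset": [-34, 5, 0], "spin": 0, "jaw": 5},
  {"offset": [-34, 4, 0], "spin": 0, "jaw": 5},
  {"offset": [-18, 2, 0], "spin": 0, "jaw": 5},
  {"offset": [0, 0, 0], "spin": 0, "jaw": 5},
  {"offset": [0, 0, 0], "spin": 0, "jaw": 5},
  {"offset": [0, 0, 0], "spin": 0, "jaw": 5},
])

```text
clock: 10.25
eef_pos: [612.6, -130.6, 438.9]
eef_rot: [-3.141, -0.0, 1.252]
wrist_force: [-0.2, 0.2, -2.1]
finger_gap: 13.3
```

```bash
python3 - <<'E'
from h import *
s=manip.read_state(); print(s['clock'],s['eef_pos'],s['eef_rot'],s['wrist_force'],s['joints'])
e=s['eef_pos'];c=cam('wrist')
print(c['cx'],c['cy'],proj(c,[e[0],e[1],e[2]-242]))
for n,p in [('hb',(584,-134,176)),('bb',(533,-146,108)),('fx',(526,-7,266))]: print(n,proj(c,p))
for t in ['head_bush','base_bush','fixed_rod_top','rod_foot']: print(t,finder.find_in('wrist',t)[:2])
cv2.imwrite('pics/w3.png',cv2.resize(c['color'],(800,600),interpolation=cv2.INTER_CUBIC))
E
```

```text
10.25 [ 612.60478227 -130.62570372  438.87873292] [-3.14119634e+00 -2.08216392e-04  1.25204407e+00] [-0.23913082  0.24487089 -2.05496442] [-2.68611514e-01  4.27923252e-01  1.04023756e+00  2.29031942e-04
  1.67381722e+00  5.01642138e-02]
257.7531755090265 190.49906495165584 [258.50149528 180.9939242 ]
hb [237.52423541 186.1375495 ]
bb [211.2084767  191.28783116]
fx [115.49271385  98.64349937]
head_bush [{'uv': [207.3, 139.7], 'p': 0.8}]
base_bush [{'uv': [194.6, 140.8], 'p': 0.57}]
fixed_rod_top [{'uv': [192.3, 137.2], 'p': 0.74}]
rod_foot [{'uv': [260.0, 246.7], 'p': 0.64}, {'uv': [150.7, 3.8], 'p': 0.52}]
```

View pics/w3.png

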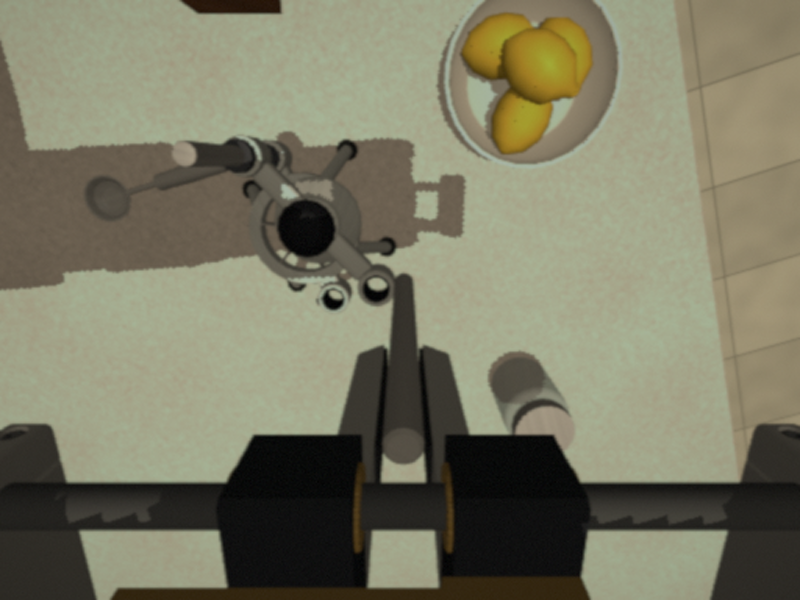

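```bash
python3 - <<'E'
from h import *
s=manip.read_state();e=s['eef_pos'];c=cam('wrist');W=cloud(c)
H=onz(c,240.6,183.7,176);B=onz(c,213.1,189.4,108);F=onz(c,117.1,97.9,266)
print(H,B,F,np.linalg.norm(H-F,axis=0) if 0 else np.hypot(*(H-F)[:2]),np.hypot(*(B-F)[:2]),np.hypot(*(H-B)[:2]))
im=c['color']
a=cv2.resize(im[165:205,195:275],(800,400),interpolation=cv2.INTER_CUBIC);cv2.imwrite('pics/w4.png',a)
m=(abs(W[...,2]-266)<6)&(np.hypot(W[...,0]-F[0],W[...,1]-F[1])<15);v,u=np.nonzero(m);print('fx',u.mean(),v.mean(),m.sum(),W[m].mean(0))
m=(abs(W[...,2]-176)<4)&(np.hypot(W[...,0]-H[0],W[...,1]-H[1])<17);v,u=np.nonzero(m);print('hb',u.mean(),v.mean(),m.sum(),cv2.minEnclosingCircle(np.c_[u,v].astype(np.float32)))
m=(abs(W[...,2]-108)<4)&(np.hypot(W[...,0]-B[0],W[...,1]-B[1])<17);v,u=np.nonzero(m);print('bb',u.mean(),v.mean(),m.sum(),cv2.minEnclosingCircle(np.c_[u,v].astype(np.float32)))
m=(abs(W[...,2]-197)<12)&(np.hypot(W[...,0]-e[0],W[...,1]-e[1])<15);v,u=np.nonzero(m);print('foot',m.sum(),W[m].mean(0),W[m].min(0))
E
```

```text
[ 588.56994546 -132.9372241   176.        ] [ 536.6311185  -144.82832707  108.        ] [527.42542276  -7.45070435 266.        ] 139.59054157258686 137.68571479544573 53.28264329157527
fx 118.46 97.256 250 [528.44030449  -7.2398268  265.27265268]
hb 240.02758620689656 183.2344827586207 290 ((240.1685028076172, 183.2237548828125), 11.94061279296875)
bb 212.75742574257427 190.02475247524754 202 ((212.7045440673828, 190.35227966308594), 9.985657691955566)
foot 16 [ 613.82151523 -123.20317443  206.18514518] [ 606.99855371 -126.88818196  202.69552154]
```

View pics/w4.png

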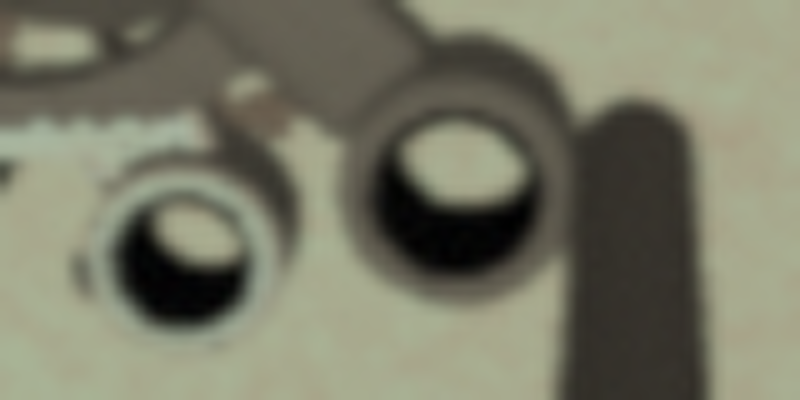

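Call:
drive_tool([
  {"offset": [-3.5, -7.4, 0], "spin": 0, "jaw": 5},
  {"offset": [-3.5, -7.4, 0], "spin": 0, "jaw": 5},
  {"offset": [-3.5, -7.4, 0], "spin": 0, "jaw": 5},
  {"offset": [0, 0, 0], "spin": 0, "jaw": 5},
  {"offset": [0, 0, 5], "spin": 0, "jaw": 5},
  {"offset": [0, 0, 5], "spin": 0, "jaw": 5},
  {"offset": [0, 0, 5], "spin": 0, "jaw": 5},
  {"offset": [0, 0, 0], "spin": 0, "jaw": 5},
  {"offset": [0, 0, 0], "spin": 0, "jaw": 5},
  {"offset": [0, 0, 0], "spin": 0, "jaw": 5},
])

```text
clock: 11.55
eef_pos: [588.0, -134.8, 424.3]
eef_rot: [3.141, -0.0, 1.251]
wrist_force: [0.0, 0.7, -2.5]
finger_gap: 13.8
```

```bash
python3 - <<'E'
from h import *
s=manip.read_state(); print(s['clock'],s['eef_pos'],s['eef_rot'],s['wrist_force'])
e=s['eef_pos'];c=cam('wrist');d=cam('side');sc=cam('scene')
print(proj(c,[e[0],e[1],e[2]-242]), proj(d,[e[0],e[1],e[2]-242]),proj(sc,[e[0],e[1],e[2]-242]))
print([proj(k,[588.5,-133,176]) for k in (c,d,sc)])
cv2.imwrite('pics/w5.png',np.hstack([cv2.resize(c['color'][155:225,210:290],(320,280),interpolation=cv2.INTER_CUBIC),cv2.resize(d['color'][130:200,235:295],(240,280),interpolation=cv2.INTER_CUBIC),cv2.resize(sc['color'][120:190,195:255],(240,280),interpolation=cv2.INTER_CUBIC)]))
E
```

```text
11.55 [ 587.99357422 -134.80336763  424.29083093] [ 3.14136668e+00 -1.33357422e-05  1.25074388e+00] [ 0.02116118  0.65245081 -2.48443306]
[258.35264174 180.95188975] [262.27678476 164.72524286] [223.25468503 155.97858262]
[array([258.26867932, 178.06070156]), array([261.87950976, 166.66166391]), array([223.74913128, 158.34081589])]
```

View pics/w5.png

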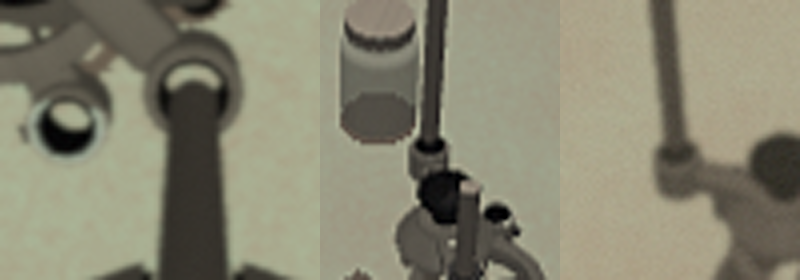

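Call:
drive_tool([
  {"offset": [0.8, 0, 4], "spin": 0, "jaw": 5},
  {"offset": [0, 0, 4], "spin": 0, "jaw": 5},
  {"offset": [0, 0, 4], "spin": 0, "jaw": 5},
  {"offset": [0, 0, 4], "spin": 0, "jaw": 5},
  {"offset": [0, 0, 4], "spin": 0, "jaw": 5},
  {"offset": [0, 0, 0], "spin": 0, "jaw": 5},
])

```text
clock: 12.3
eef_pos: [588.1, -134.0, 403.4]
eef_rot: [-3.141, 0.0, 1.251]
wrist_force: [-1.2, -0.2, -2.3]
finger_gap: 13.7
```

Call:
drive_tool([
  {"offset": [0, 0, 4], "spin": 0, "jaw": 5},
  {"offset": [0, 0, 5], "spin": 0, "jaw": 5},
  {"offset": [0, 0, 5], "spin": 0, "jaw": 5},
  {"offset": [0, 0, 5], "spin": 0, "jaw": 5},
  {"offset": [0, 0, 5], "spin": 0, "jaw": 5},
  {"offset": [0, 0, 0], "spin": 0, "jaw": 5},
  {"offset": [0, 0, 0], "spin": 0, "jaw": 5},
])

```text
clock: 13.0
eef_pos: [588.2, -134.1, 380.2]
eef_rot: [-3.142, -0.0, 1.251]
wrist_force: [0.3, -0.2, -2.4]
finger_gap: 13.3
```

Call:
drive_tool([
  {"offset": [-2.3, -2.5, 0], "spin": 0, "jaw": 5},
  {"offset": [-2.2, -2.5, 0], "spin": 0, "jaw": 5},
  {"offset": [-4.2, -5.1, 0], "spin": 0, "jaw": 5},
  {"offset": [-4.1, -5.4, 0], "spin": 0, "jaw": 5},
  {"offset": [-3.8, -5.6, 0], "spin": 0, "jaw": 5},
  {"offset": [0, 0, 0], "spin": 0, "jaw": 5},
])

```text
clock: 13.6
eef_pos: [562.1, -143.5, 380.5]
eef_rot: [3.141, 0.0, 1.25]
wrist_force: [0.7, -0.1, -2.3]
finger_gap: 13.5
```

Call:
drive_tool([
  {"offset": [-3.5, -5.8, 0], "spin": 0, "jaw": 5},
  {"offset": [-3.2, -5.9, 0], "spin": 0, "jaw": 5},
  {"offset": [-3, -6.1, 0], "spin": 0, "jaw": 5},
  {"offset": [-2.6, -6.2, 0], "spin": 0, "jaw": 5},
  {"offset": [0, 0, 0], "spin": 0, "jaw": 5},
  {"offset": [0, 0, 0], "spin": 0, "jaw": 5},
])

```text
clock: 14.2
eef_pos: [536.2, -147.3, 380.3]
eef_rot: [3.141, -0.0, 1.251]
wrist_force: [0.3, -0.1, -1.7]
finger_gap: 13.5
```

```bash
python3 - <<'E'
from h import *
s=manip.read_state(); print(s['clock'],s['eef_pos'],s['eef_rot'],s['wrist_force'])
e=s['eef_pos'];c=cam('wrist');d=cam('side');sc=cam('scene')
p=[e[0],e[1],e[2]-242]
for k in (c,d,sc): print(proj(k,p),proj(k,[e[0],e[1],108]),proj(k,[e[0],e[1],176]))
cv2.imwrite('pics/w6.png',np.hstack([cv2.resize(c['color'][155:225,210:290],(320,280),interpolation=cv2.INTER_CUBIC),cv2.resize(d['color'][150:220,250:310],(240,280),interpolation=cv2.INTER_CUBIC),cv2.resize(sc['color'][140:210,205:265],(240,280),interpolation=cv2.INTER_CUBIC)]))
E
```

```text
14.2 [ 536.16137229 -147.28671651  380.31620695] [ 3.14141637e+00 -2.49119069e-05  1.25066030e+00] [ 0.27670049 -0.13499191 -1.71061457]
[258.3717812  180.94281621] [258.32004936 174.79916845] [258.45009391 190.24319595]
[279.36039061 176.44541426] [278.74226499 183.55260738] [280.1621869  167.22638048]
[237.13588669 156.12301235] [237.66422456 164.50692929] [236.44783901 145.20474403]
```

View pics/w6.png

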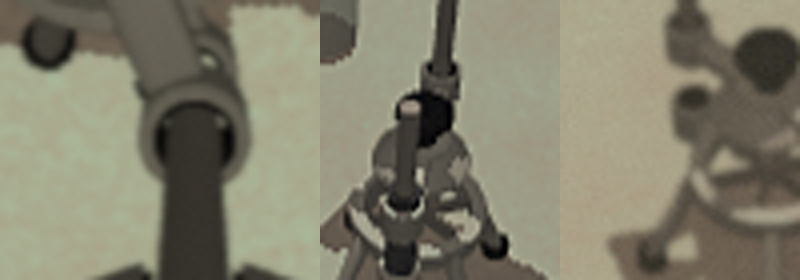

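Call:
drive_tool([
  {"offset": [0, 0, 4], "spin": 0, "jaw": 5},
  {"offset": [0, 0, 5], "spin": 0, "jaw": 5},
  {"offset": [0, 0, 5], "spin": 0, "jaw": 5},
  {"offset": [0, 0, 5], "spin": 0, "jaw": 5},
  {"offset": [0, 0, 5], "spin": 0, "jaw": 5},
  {"offset": [0, 0, 3], "spin": 0, "jaw": 5},
  {"offset": [0, 0, 3], "spin": 0, "jaw": 5},
  {"offset": [0, 0, 3], "spin": 0, "jaw": 5},
  {"offset": [0, 0, 0], "spin": 0, "jaw": 5},
])

```text
clock: 15.25
eef_pos: [536.2, -147.3, 346.7]
eef_rot: [-3.141, -0.0, 1.251]
wrist_force: [0.4, -0.5, -2.2]
finger_gap: 13.3
```

Foot should be at ~105, just inside the mouth, and there is no contact force.

Call:
drive_tool([
  {"offset": [0, 0, 2], "spin": 0, "jaw": 5},
  {"offset": [0, 0, 2], "spin": 0, "jaw": 5},
  {"offset": [0, 0, 2], "spin": 0, "jaw": 5},
  {"offset": [0, 0, 0], "spin": 0, "jaw": 5},
])

```text
clock: 15.65
eef_pos: [536.2, -147.3, 340.8]
eef_rot: [-3.141, 0.0, 1.251]
wrist_force: [-0.6, -0.2, -1.6]
finger_gap: 13.6
```

Call:
drive_tool([
  {"offset": [0, 0, 3], "spin": 0, "jaw": 5},
  {"offset": [0, 0, 3], "spin": 0, "jaw": 5},
  {"offset": [0, 0, 0], "spin": 0, "jaw": 5},
])

```text
clock: 15.95
eef_pos: [536.2, -147.3, 334.6]
eef_rot: [-3.141, -0.0, 1.251]
wrist_force: [-0.2, 0.8, -2.9]
finger_gap: 13.9
```

Foot at ~92.6; 26.4 mm to go.

Call:
drive_tool([
  {"offset": [0, 0, 4], "spin": 0, "jaw": 5},
  {"offset": [0, 0, 4], "spin": 0, "jaw": 5},
  {"offset": [0, 0, 4], "spin": 0, "jaw": 5},
  {"offset": [0, 0, 4], "spin": 0, "jaw": 5},
  {"offset": [0, 0, 4], "spin": 0, "jaw": 5},
  {"offset": [0, 0, 4], "spin": 0, "jaw": 5},
  {"offset": [0, 0, 2.4], "spin": 0, "jaw": 5},
  {"offset": [0, 0, 0], "spin": 0, "jaw": 5},
  {"offset": [0, 0, 0], "spin": 0, "jaw": 5},
  {"offset": [0, 0, 0], "spin": 0, "jaw": 5},
])

```text
clock: 16.95
eef_pos: [536.3, -147.3, 309.0]
eef_rot: [3.141, -0.0, 1.251]
wrist_force: [1.1, 1.1, -3.1]
finger_gap: 13.6
```

```bash
python3 - <<'E'
from h import *
s=manip.read_state(); print(s['clock'],s['eef_pos'],s['eef_rot'],s['wrist_force'])
e=s['eef_pos'];c=cam('wrist');d=cam('side');sc=cam('scene');W=cloud(c)
for k in (c,d,sc): print([np.round(proj(k,[e[0],e[1],z]),1) for z in (66,266)],proj(k,[528,-7.3,266]))
m=np.hypot(W[...,0]-e[0],W[...,1]-e[1])<9; z=W[m][:,2]; print('rodtop z',np.histogram(z[(z>240)&(z<300)],bins=range(240,301,4)))
cand=W[m][(abs(z-266)<9)]; print(len(cand),cand.mean(0),np.median(cand[:,2]))
m=np.hypot(W[...,0]-528,W[...,1]+7.3)<6; z=W[m][:,2]; z=z[z>250]; print('fixed top',len(z),np.median(z) if len(z) else 0)
cv2.imwrite('pics/w7.png',np.hstack([cv2.resize(c['color'][130:300,60:340],(400,243)),cv2.resize(d['color'][130:230,240:320],(194,243),interpolation=cv2.INTER_CUBIC),cv2.resize(sc['color'][110:210,205:285],(194,243),interpolation=cv2.INTER_CUBIC)]))
E
```

```text
16.95 [ 536.31459438 -147.32730666  308.95908305] [ 3.14123246e+00 -1.61382910e-05  1.25072332e+00] [ 1.05480276  1.05991559 -3.09842093]
[array([258.3, 180.8]), array([259.2, 282.7])] [119.86337752 -20.71282557]
[array([277.9, 193. ]), array([282.2, 143.3])] [272.04910969 176.80216486]
[array([238.3, 175.6]), array([234.6, 116.7])] [279.3897855 145.2673543]
rodtop z (array([ 91,  86,  89, 113, 110, 112, 568,   3,  20,  30,  99,   3,   2,
         0,   1]), array([240, 244, 248, 252, 256, 260, 264, 268, 272, 276, 280, 284, 288,
       292, 296, 300]))
761 [ 535.67895296 -146.8741246   264.87894956] 265.8427301791163
fixed top 26 254.7944077999025
```

View pics/w7.png

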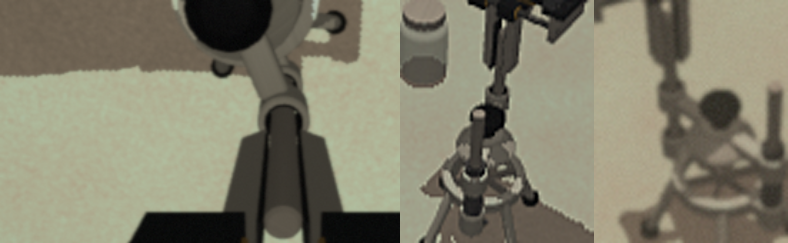

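```bash
python3 -c "
from cell import manip
s=manip.read_state();print(s['clock'],s['eef_pos'],s['wrist_force'],s['finger_gap']);print(manip.sign_off())"
```

```text
17.1 [ 536.28914486 -147.30680592  308.86264141] [ 0.0731247  -0.50207986 -3.33513845] 13.665377286084425
the job is handed in; nothing more can be done
None
```

The rod is through both bushings with its top level with the fitted rod's, and the gripper is still holding it. I handed the job in at 17.1 s of robot time; no verdict is reported.

I gripped the rod with 30 N and lifted it out of the block. I passed its foot through the head's bushing, swung the head about 22° onto the base bushing, and ran the rod on down.

**Last checks:**
- **Height:** the rod's top measured 265.8 mm in the wrist camera, against 266 mm for the fitted rod. The gripper height put it at about 266.7 mm.
- **Force:** the wrist force showed little beyond the rod's weight, about 3 N. Sideways it stayed within about 1.2 N during both insertions.
- **Fit:** the last picture shows the rod in the head's bushing with the bushing over the base. The foot in the base bushing was not seen directly; it follows from the smooth descent and the matching positions.
- **Grip:** the gripper opening was 13.7 mm, so the fingers are closed on the 14 mm rod.
- **Other things:** the arm felt no unexpected contact, but I did not measure the bowl, mug, jar and spoon again at the end.

**Disagreements:**
- The fixed cameras first put the rod 5–7 mm further out in x than the wrist camera did. I went by the wrist camera, and the later fits agreed with it.
- A final depth check of the fitted rod's top gave 254.8 mm. That rod was outside the wrist camera's view by then, so I discounted the reading; an earlier one gave 265.3 mm.

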